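# Clear the empty tea tins into the covered recycling box

## Robot

A 6-joint arm with a two-finger parallel gripper is mounted at the origin on the work surface. World frame = base frame: x ahead of the robot, y to its left, z up, the work surface at z = 0. Lengths are in mm, angles in rad, forces in N, time in s.
With the tool pointing down it reaches from about 350 to 775 mm from the base axis. Payload 7.3 kg.
Tool frame: the origin (TCP) lies on the centre line of the jaws, within the pads' length; the fingertips stand 14 mm ahead of it and the grasp point (between the pads) lies 5 mm behind it; z points along the fingers, y is the line along which they close (so a half turn about z gives the same grasp; the last joint's range is limited). The gripper opens to 92 mm and grips with 3 to 60 N. Pads are 19 mm wide; open, the fingers measure 130 mm over their backs; the gripper's body (75 mm by 190 mm) begins 47 mm behind the grasp point.
Start: joints at [-1.325, 0.342, 1.524, -0, 1.275, -0.146], TCP at [200.496, -485.227, 240.741] pointing down, gripper open.
Joint ranges: [-2.53, 2.53], [-0.77, 2.02], [0.04, 2.7], [-1, 4.14], [0.28, 2.66], [-3.11, 3.11]. Speed limits (rad/s): [2.57, 2.57, 3.14, 3.14, 3.14, 3.14].

## Interface

Orientations are given as [roll, pitch, yaw] about the fixed x, y, z axes, in that order (R = Rz(yaw) Ry(pitch) Rx(roll)).
In Python, from plant import get_obs, capture, bot, spot_in, trace, pinpoint gives the robot as it stands.
- The arm moves only by the tool play_rows, never from a script. Its argument "rows" is a list of rows, each a list of 2 entries, a list of its own where there are three numbers: the shift along the world's x, y, z in units of 3 cm (1.0 is 3 cm), then the turn, a rotation vector about the world's x, y, z in units of 8 degrees (1.0 is 8 degrees). A call has 1 to 12 rows; each row shifts and turns the commanded pose from where the row before left it; what a row does not reach is not made up. A row lasts 1/8 s, in which the tool goes at most 62.5 mm and 10.7 degrees, less where a joint would pass 70% of its speed; a pose out of reach is approached as far as the arm can. A call with a number of a shift or a turn outside -1 to 1 is refused whole. A call with a gripper value outside its range is refused whole. "hand" is the opening, from -1 (shut) to 1 (fully open), set as the call begins (left out, the last holds). The fingers move at their own pace and stop on an object; the grip force is fixed at half the most. Time passes only in rows, so rows that do not move let the fingers close. It gives the time, the measured TCP pose, the force, the opening and the grip force at its end, in the units of the state.
- get_obs(): the state, without advancing time (a new reading comes with each control period).
- capture(name): name is "scene" or "top" or "wrist"; returns a dict with "frame" (420x560x3 uint8, red, green, blue), "fov_y" (degrees; the focal length in pixels is half the picture's height over the tangent of half this angle, whatever the lens; pixels are square), "cx", "cy" (the principal point, pixels), "rvec" (rotation vector, rad) and "tvec" (3), from world to camera coordinates, as OpenCV has them; the wrist camera has in their place "hand_eye" (4x4, takes a point from camera to tool coordinates, whose origin is the TCP and whose axes are the flange's). Camera axes: x right, y down, z forward; pixel columns grow to the right and rows downward; lengths in mm; the calibration is good to about 2 mm. A picture is of the moment at which its call begins: read the wrist's pose just before it. There is no depth.
- bot.close_job(): hands the job in; it is judged then, once.
Trained networks look in the newest picture that a camera, given by its name, has taken for a name from the list of things; names that differ only in an ending like _2 or _b are one class to them, and where a whole thing is asked for, a point or a joint stands for the part that bears it (a point fixed in the world has none). Each returns a list of dicts, best first, with "p" (0 to 1); they miss things now and then, are a little off and sometimes report something else, mostly with a low value. They report only what shows in the picture. A call takes as long as a camera call. They do not tell look-alikes from the thing itself.
- spot_in(query, camera): "at" ([row, column] in pixels, amid what is visible of it).
- trace(query, camera): "mask" (420x560 bool, what is visible of it) and "at" ([row, column] in pixels, amid what is visible of it).
- pinpoint(query, camera): "at" ([row, column] in pixels: a listed point, or the origin of a listed thing).
The state is a dict: "time": time; "joint_positions": joint angles; "dq": joint speeds; "tau": joint torques, N m; "tool_pos": TCP position; "tcp_rot": TCP orientation; "contact_force": force on the tool from outside, world axes, zero at the start; "moment": the same for the moment, N m; "grip_width": finger opening in mm; "finger_force": force on a finger pad.
Only numpy, scipy, OpenCV 4.12 (cv2) and the standard library are available. Lean on these libraries where they do the work, as an engineer would, in place of code of your own. Each camera call takes 0.05 s, during which the arm holds its last target. There are 200 camera calls.

## Task

The cezve has been left standing on the lid of the grey recycling box: stand it upright in the middle of the round cork trivet, then lay the lid flat on the middle of the grey drying mat. Drop every empty open tea tin from the turntable into the box, wherever it may have got to, and then put the lid squarely back so that it covers the box. Keep the cezve upright at all times, leave the closed sugar jar standing on the turntable, and do not knock the cups and saucers about.

Things in the scene. Friction and masses are not known exactly. Their poses are not given: they have to be found in the camera images.
- box: Open-topped grey plastic recycling box fixed to the counter, 280 (its x) by 220 (its y) by 140 mm high, walls and floor 5 mm thick. Origin at the centre of its underside, z up.
- lid: Loose flat wooden lid, 300 (its x) by 240 (its y) by 12 mm, 0.5 kg, lying on the rim of the box at the start, its axes along those of the box. A dark wooden grip block, 18 mm (x) by 100 mm (y), stands on its centre and rises from 12 to 52 mm above the origin. Origin at the centre of the lid's underside, z up.
- cezve: Steel coffee pot, 0.25 kg, on the lid at the start. Belly 84 mm across at the foot, narrowing to a round neck 54 mm across from 55 to 85 mm up; rim 62 mm across, 92 mm up. A straight handle, 16 mm thick, leaves the neck along its own +x, 72 mm up at the neck and 104 mm up at its end, 150 mm from the axis. Origin at the centre of its foot, z up.
- trivet: Round cork trivet fixed to the counter, 130 mm across, 8 mm thick. Origin at the centre of its underside.
- mat: Grey drying mat fixed to the counter, 300 (its x) by 250 (its y) by 4 mm: place for the lid. Origin at the centre of its underside.
- turntable: Fixed foot of the wooden lazy Susan. Origin at the centre of the foot on the counter, on the turning axis, z up. The disc above it is 310 mm across, its top 28 mm above the origin.
- disc (a joint): Angle (rad) of the lazy Susan's disc about the vertical; it spins freely and has no drive.
- tin0: Empty square tea tin of bare metal, open at the top, no lid: 54 by 54 mm, 80 mm high, walls 3 mm, about 80 g; stands on the turntable at the start. Three to five such tins are present. Origin at the centre of its underside, z towards its open mouth, x and y square to its sides.
- tin1: Empty square tea tin of bare metal, open at the top, no lid: 54 by 54 mm, 80 mm high, walls 3 mm, about 80 g; stands on the turntable at the start. Three to five such tins are present. Origin at the centre of its underside, z towards its open mouth, x and y square to its sides.
- tin2: Empty square tea tin of bare metal, open at the top, no lid: 54 by 54 mm, 80 mm high, walls 3 mm, about 80 g; stands on the turntable at the start. Three to five such tins are present. Origin at the centre of its underside, z towards its open mouth, x and y square to its sides.
- tin3: Empty square tea tin of bare metal, open at the top, no lid: 54 by 54 mm, 80 mm high, walls 3 mm, about 80 g; stands on the turntable at the start. Three to five such tins are present. Origin at the centre of its underside, z towards its open mouth, x and y square to its sides.
- tin4: Empty square tea tin of bare metal, open at the top, no lid: 54 by 54 mm, 80 mm high, walls 3 mm, about 80 g; stands on the turntable at the start. Three to five such tins are present. Origin at the centre of its underside, z towards its open mouth, x and y square to its sides.
- sugar_jar: Round glass sugar jar with a closed steel lid, 64 mm across, 96 mm high, standing about the middle of the turntable. It stays there. Origin at the centre of its underside.
- cup0: Bystander: small white porcelain cup, 64 mm across, 55 mm high, on a saucer 120 mm across. Origin at the centre of its foot.
- cup1: Bystander: the other cup, same as the first, on its saucer.
- saucer0: Bystander: white saucer under the first cup, 120 mm across, 14 mm high. Origin at the centre of its underside.
- saucer1: Bystander: white saucer under the second cup, same size.
Things that resemble listed ones, but are neither listed nor needed, are in the scene too. Of the things like the trivet, leave any that is black or purple; of the rest the smaller one is meant.

How it is judged (in metres and radians):
On the way, in this order (a step that is already met when the one before it is completed fails the run):
1. the cezve stands released on the trivet (horizontal distance between cezve and trivet below 0.035 m and angle between cezve's own z axis and vertical below 0.1 rad and z of cezve in the frame of trivet between 0.003 and 0.014 m and contact force between cezve and the fingers below 0.3 N and linear speed of cezve below 0.03 m/s), for 0.2 s.
2. the lid lies flat and released on the drying mat (horizontal distance between lid and mat below 0.05 m and z of lid in the frame of mat below 0.012 m and angle between lid's own z axis and vertical below 0.08 rad and contact force between lid and the fingers below 0.3 N), for 0.2 s.
3. every tin lies released in the box (x of tin0 in the frame of box between -0.137 and 0.137 m and y of tin0 in the frame of box between -0.107 and 0.107 m and z of each of tin0, tin1, tin2, tin3, tin4 in the frame of box below 0.125 m and contact force between each of tin0, tin1, tin2, tin3, tin4 and the fingers below 0.3 N and linear speed of each of tin0, tin1, tin2, tin3, tin4 below 0.05 m/s and x of tin1 in the frame of box between -0.137 and 0.137 m and y of tin1 in the frame of box between -0.107 and 0.107 m and x of tin2 in the frame of box between -0.137 and 0.137 m and y of tin2 in the frame of box between -0.107 and 0.107 m and x of tin3 in the frame of box between -0.137 and 0.137 m and y of tin3 in the frame of box between -0.107 and 0.107 m and x of tin4 in the frame of box between -0.137 and 0.137 m and y of tin4 in the frame of box between -0.107 and 0.107 m), for 0.2 s.
At the end, for the whole second after the job is handed in: Every tin lies inside the box; the lid rests flat on the rim, within 20 mm and 0.12 rad of squarely over it; the cezve stands upright on the trivet, within 35 mm of its centre; the sugar jar stands on the turntable, within 120 mm of its axis; all at rest (all of step 1 and all of step 3 and horizontal distance between lid and box below 0.02 m and angle between the x axis of lid and the x axis of box, either way round below 0.12 rad and angle between lid's own z axis and vertical below 0.05 rad and linear speed of lid below 0.03 m/s and z of lid in the frame of box between 0.134 and 0.148 m and horizontal distance between sugar_jar and turntable below 0.12 m and angle between sugar_jar's own z axis and vertical below 0.1 rad and z of sugar_jar in the frame of turntable above 0.022 m); the robot touches nothing.
It fails at once if the cezve is tipped by more than 0.6 rad (angle between cezve's own z axis and vertical above 0.6 rad).
It fails at once if the sugar jar is tipped by more than 0.6 rad (angle between sugar_jar's own z axis and vertical above 0.6 rad).
It fails at once if a cup or a saucer is moved by more than 40 mm (distance of any of cup0, cup1, saucer0, saucer1 from where it was at the start of the episode above 0.04 m).
Of tin0, tin1, tin2, tin3, tin4 only 3 to 5 are there at a start; the rules pass over those that are not, and their reading is None.
At some moment in a run one of tin0, tin1, tin2, tin3, tin4 may be knocked a few centimetres aside while the robot is not near it.
It also fails if it takes over 210 s, if anything falls off the work surface, if the arm or the gripper's body presses on something with over 40 N, if the wrist force passes 120 N, or if a joint passes its speed limit or range.

## Working session

There is one attempt and no reset: what is moved stays moved. The work goes in short steps, Python scripts to look and compute and a tool call to move; the robot and the scene stay as the last step left them, time stands still between calls to the robot, and variables do not carry over. Pictures are saved under pics/ and viewed, at most 14 in all, crops included, and the job is handed in when it is done.

Besides the shell and the picture viewer there is one more tool, called after ">>>" by a JSON object that holds its "method" and its "body". play_rows: Moves the arm, as the interface text tells. Shifts and turns lie within -1 to 1; 1 stands for 3 cm of shift or 8 degrees of turn. Its arguments: {"type":"object","properties":{"rows":{"type":"array"},"hand":{"type":"number"}},"required":["rows"]}

```bash
ls; mkdir -p pics
cat > h.py <<'E'
import numpy as np, cv2
from plant import get_obs, capture, bot, spot_in, trace, pinpoint
from scipy.spatial.transform import Rotation as Rn
def cam(name):
    o=get_obs(); c=capture(name); f=210/np.tan(np.radians(c['fov_y']/2))
    K=np.array([[f,0,c['cx']],[0,f,c['cy']],[0,0,1.]])
    if 'hand_eye' in c:
        T=np.eye(4);T[:3,:3]=Rn.from_euler('xyz',o['tcp_rot']).as_matrix();T[:3,3]=o['tool_pos']
        M=np.linalg.inv(T@np.array(c['hand_eye'])); R=M[:3,:3];t=M[:3,3]
    else:
        R=cv2.Rodrigues(np.array(c['rvec'],float))[0];t=np.array(c['tvec'],float).ravel()
    return dict(img=c['frame'],K=K,R=R,t=t,name=name)
def ray(c,at):
    d=c['R'].T@np.linalg.inv(c['K'])@np.array([at[1],at[0],1.]); return -c['R'].T@c['t'],d/np.linalg.norm(d)
def onz(c,at,z):
    o,d=ray(c,at); return o+d*(z-o[2])/d[2]
def tri(a,pa,b,pb):
    o1,d1=ray(a,pa);o2,d2=ray(b,pb)
    s=np.linalg.lstsq(np.c_[d1,-d2],o2-o1,rcond=None)[0]
    p,q=o1+s[0]*d1,o2+s[1]*d2
    return (p+q)/2,np.linalg.norm(p-q)
def proj(c,p):
    q=c['K']@(c['R']@np.asarray(p,float)+c['t']); return np.array([q[1],q[0]])/q[2]
def save(c,fn,crop=None,s=1):
    i=c['img']
    if crop: i=i[crop[0]:crop[1],crop[2]:crop[3]]
    cv2.imwrite('pics/'+fn,cv2.resize(i[:,:,::-1],None,fx=s,fy=s,interpolation=cv2.INTER_CUBIC))
E
python3 - <<'E'
from h import *
np.set_printoptions(precision=1,suppress=True)
C={n:cam(n) for n in('scene','top')}
for n,c in C.items():
    save(c,n+'0.png',s=1.4); print(n,'campos',-c['R'].T@c['t'],c['K'][0,0])
    for q in ['box','lid','cezve','trivet','mat','turntable','tin0','sugar_jar','cup0','saucer0']:
        print(q,[(round(d['p'],2),np.round(d['at']).tolist(),onz(c,d['at'],0)[:2].round()) for d in pinpoint(q,n)[:7]])
print(get_obs())
E
```

```text
pics
scene campos [1464.8  -74.8 1294.6] 427.03973775527953
box []
lid [(0.7, [202.0, 270.0], array([440.,  72.]))]
cezve [(0.97, [218.0, 283.0], array([522., 106.]))]
trivet [(0.92, [243.0, 396.0], array([696., 494.])), (0.85, [272.0, 338.0], array([781., 258.])), (0.76, [232.0, 340.0], array([620., 304.])), (0.43, [232.0, 148.0], array([ 513., -394.])), (0.27, [286.0, 271.0], array([801.,  20.]))]
mat [(0.88, [180.0, 339.0], array([371., 360.])), (0.15, [206.0, 154.0], array([ 393., -372.]))]
turntable [(0.91, [226.0, 173.0], array([ 503., -303.]))]
tin0 [(0.91, [207.0, 154.0], array([ 400., -374.])), (0.81, [200.0, 186.0], array([ 386., -251.])), (0.61, [229.0, 146.0], array([ 501., -401.]))]
sugar_jar [(0.88, [219.0, 173.0], array([ 468., -302.])), (0.38, [223.0, 176.0], array([ 487., -292.])), (0.28, [206.0, 154.0], array([ 398., -371.]))]
cup0 [(0.72, [286.0, 272.0], array([799.,  25.])), (0.61, [289.0, 197.0], array([ 774., -224.])), (0.17, [221.0, 171.0], array([ 476., -309.]))]
saucer0 [(0.73, [285.0, 272.0], array([797.,  26.])), (0.64, [287.0, 199.0], array([ 768., -218.])
[... 603 characters left out ...]
))]
sugar_jar [(0.54, [236.0, 391.0], array([ 509., -304.])), (0.49, [234.0, 417.0], array([ 518., -399.]))]
cup0 [(0.84, [166.0, 366.0], array([ 771., -217.])), (0.56, [155.0, 305.0], array([813.,  11.]))]
saucer0 [(0.86, [165.0, 371.0], array([ 773., -235.])), (0.75, [160.0, 303.0], array([793.,  18.]))]
{'time': 1.1, 'joint_positions': array([-1.3,  0.3,  1.5,  0. ,  1.3, -0.1]), 'dq': array([-0.,  0.,  0., -0., -0.,  0.]), 'tau': array([ -0. , -43.1, -24.4,   0.1,   0. ,   0. ]), 'tool_pos': array([ 200.5, -485.2,  240.7]), 'tcp_rot': array([3.1, 0. , 0.4]), 'contact_force': array([-1.3,  1.2,  0.3]), 'moment': array([ 0., -0.,  0.]), 'finger_force': 0.0, 'grip_width': 91.69419070017076}
```

View pics/scene0.png

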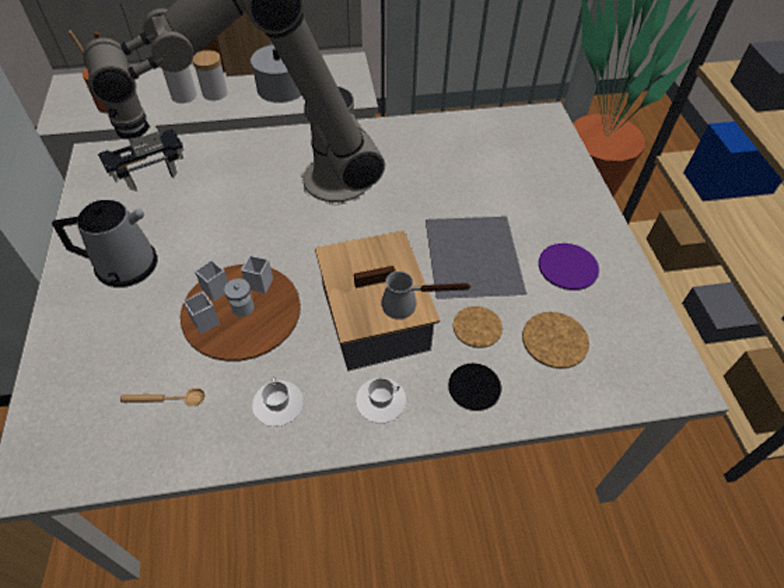

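View pics/top0.png

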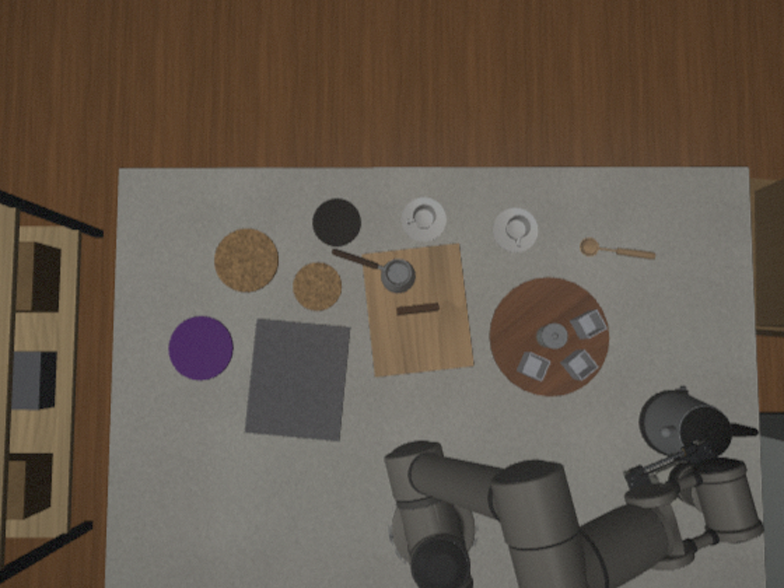

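Three tins on the turntable (the top picture shows them at about (588,325), (580,365) and (533,366)), jar at (553,335), cezve on the lid at (397,272). For the trivet, the candidates in the top picture are black (337,222), purple (201,347), big cork (247,260) and small cork (317,286), so I choose the small cork. Next I measure by fitting models to masks in both views.

```bash
cat >> h.py <<'E'
from scipy.optimize import minimize
def boxpts(a,b,z0,z1): return np.array([[x,y,z] for x in(-a/2,a/2) for y in(-b/2,b/2) for z in(z0,z1)])
def rev(prof):
    th=np.linspace(0,2*np.pi,24,endpoint=False)
    return np.array([[r*np.cos(t),r*np.sin(t),z] for r,z in prof for t in th])
MODEL=dict(lid=[boxpts(300,240,0,12),boxpts(18,100,12,52)],mat=[boxpts(300,250,0,4)],trivet=[rev([(65,0),(65,8)])],
 tin0=[boxpts(54,54,0,80)],sugar_jar=[rev([(32,0),(32,96)])],turntable=[rev([(155,18),(155,28)])],
 cezve=[rev([(42,0),(27,55)]),rev([(27,55),(27,85)]),rev([(27,85),(31,92)]),
   np.array([[25,s,72+u] for s in(-8,8) for u in(-8,8)]+[[150,s,104+u] for s in(-8,8) for u in(-8,8)])])
def sil(c,m,p,S=3):
    R=Rn.from_euler('z',p[3]).as_matrix(); im=np.zeros((420*S,560*S),np.uint8)
    for part in MODEL[m]:
        X=(part@R.T+p[:3])@c['R'].T+c['t']; q=X@c['K'].T; q=q[:,:2]/q[:,2:]
        cv2.fillConvexPoly(im,cv2.convexHull(((q+.5)*S*16).astype(np.int32).reshape(-1,1,2)),255,shift=4)
    return cv2.resize(im,(560,420),interpolation=cv2.INTER_AREA)/255.
def fit(m,views,p0,fixz=None,fixyaw=False):
    # views: list of (cam, mask)
    bl=[(c,cv2.GaussianBlur(k.astype(np.float32),(0,0),1)) for c,k in views]
    sc=np.array([1,1,1,.02])
    def full(v):
        p=np.array(p0,float); i=0
        for k in range(4):
            if (k==2 and fixz is not None) or (k==3 and fixyaw): continue
            p[k]+=v[i]*sc[k]; i+=1
        if fixz is not None: p[2]=fixz
        return p
    def cost(v):
        p=full(v); return sum(np.abs(cv2.GaussianBlur(sil(c,m,p),(0,0),1)-k).sum()/k.sum() for c,k in bl)
    n=4-(fixz is not None)-fixyaw; s=None
    for st in (12,4):
        x0=np.zeros(n) if s is None else s.x
        s=minimize(cost,x0,method='Nelder-Mead',options=dict(initial_simplex=np.vstack([x0]+[x0+st*e for e in np.eye(n)]),xatol=.1,fatol=1e-4,maxiter=400))
    return full(s.x),s.fun
def near(q,c,p,r=25):
    d=[t for t in trace(q,c['name']) if np.hypot(*(np.array(t['at'])-proj(c,p)))<r]
    return max(d,key=lambda t:t['p'])['mask'] if d else None
E
python3 - <<'E'
from h import *
np.set_printoptions(precision=2,suppress=True)
S,T=cam('scene'),cam('top')
G=[('lid',[560,30,140,.05]),('cezve',[620,90,152,1.2]),('trivet',[620,304,0,0]),('mat',[375,357,0,0]),('turntable',[500,-304,0,0]),('sugar_jar',[490,-303,28,0])]
G+=[('tin0',[x,y,28,w]) for x,y in((410,-366),(400,-255),(505,-392)) for w in (.1,)]
for m,g in G:
    ctr=np.array(g[:3])+[0,0,40 if m in('cezve','tin0','sugar_jar') else 5]
    V=[(c,near(m,c,ctr)) for c in(S,T)]; V=[v for v in V if v[1] is not None]
    if not V: print(m,'none'); continue
    best=min((fit(m,V,g[:3]+[g[3]+dw],fixyaw=m in('trivet','turntable','sugar_jar')) for dw in ((0,-.5,.5) if m in('cezve','tin0') else (0,))),key=lambda r:r[1])
    print(m,[v[0]['name'] for v in V],best[0],round(best[1],3))
E
```

```text
lid ['scene', 'top'] [557.86  44.27 141.68   0.11] 0.308
cezve ['scene', 'top'] [638.26  90.95 152.95   1.26] 0.229
trivet ['scene', 'top'] [627.68 304.82   0.41   0.  ] 0.102
mat ['scene', 'top'] [382.87 355.99   0.2   -0.1 ] 0.081
turntable ['scene', 'top'] [ 495.65 -301.47   -1.34    0.  ] 0.822
sugar_jar ['scene', 'top'] [ 496.67 -294.79   16.85    0.  ] 0.309
tin0 ['scene', 'top'] [ 424.76 -365.45   30.47    0.59] 0.23
tin0 ['scene', 'top'] [ 420.38 -248.58   25.62   -0.32] 0.297
tin0 ['scene', 'top'] [ 502.33 -399.12    1.59    0.48] 2.095
```

>>> {"method": "play_rows", "body": {"rows": [[[0,0,1],[0,0,0]],[[0,0,1],[0,0,0]],[[0,0,1],[0,0,0]],[[0,0,1],[0,0,0]],[[0,0,1],[0,0,0]],[[0.7,0.96,0],[0,0,0.31]],[[0.7,0.96,0],[0,0,0.31]],[[0.7,0.96,0],[0,0,0.31]],[[0.7,0.96,0],[0,0,0.31]],[[0.7,0.96,0],[0,0,0.31]],[[0.7,0.96,0],[0,0,0.31]],[[0.7,0.96,0],[0,0,0.31]]], "hand": 1}}

```text
time: 3.6
tool_pos: [348.0, -282.6, 390.8]
tcp_rot: [3.141, -0.0, 0.696]
contact_force: [0.5, -0.7, 0.2]
grip_width: 91.8
finger_force: 0.0
```

>>> {"method": "play_rows", "body": {"rows": [[[0.7,0.96,0],[0,0,0.31]],[[0.7,0.96,0],[0,0,0.31]],[[0.7,0.96,0],[0,0,0.31]],[[0.7,0.96,0],[0,0,0.31]],[[0.7,0.96,0],[0,0,0.31]],[[0.7,0.96,0],[0,0,0.31]],[[0.7,0.96,0],[0,0,0.31]],[[0.7,0.96,0],[0,0,0.31]],[[0.7,0.96,0],[0,0,0.31]],[[0.7,0.96,0],[0,0,0.31]],[[0.7,0.96,0],[0,0,0.31]],[[0.7,0.96,0],[0,0,0.31]]]}}

```text
time: 5.1
tool_pos: [600.1, 63.0, 390.7]
tcp_rot: [3.141, 0.0, 1.216]
contact_force: [-0.3, -0.4, 0.4]
grip_width: 91.6
finger_force: 0.0
```

>>> {"method": "play_rows", "body": {"rows": [[[0.7,0.96,0],[0,0,0.31]],[[0,0,0],[0,0,0]],[[0,0,0],[0,0,0]]]}}

```text
time: 5.48
tool_pos: [620.2, 90.3, 390.5]
tcp_rot: [-3.141, 0.001, 1.257]
contact_force: [-0.4, 0.2, 0.3]
grip_width: 91.9
finger_force: 0.0
```

Run:
```python
from h import *
np.set_printoptions(precision=2,suppress=True)
W=cam('wrist'); S=cam('scene'); save(W,'w1.png'); T=cam('top')
sm=near('trivet',T,[628,305,5]); p=proj(T,[628,305,5]).astype(int); save(T,'triv.png',(p[0]-60,p[0]+60,p[1]-90,p[1]+90),3)
for z in (152,): print('proj cezve',proj(W,[638,91,z]))
k=trace('cezve','wrist'); print([(d['p'],d['at'],int(d['mask'].sum())) for d in k])
print(get_obs()['tool_pos'],get_obs()['tcp_rot'])
if k:
  m=k[0]['mask']; 
  for fz in (None,152): print('W',fit('cezve',[(W,m)],[638,91,152,1.26],fixz=152))
  ms=near('cezve',S,[638,91,190],40)
  if ms is not None: print('W+S',fit('cezve',[(W,m),(S,ms)],[638,91,152,1.26]))
```

```text
proj cezve [177.32 294.86]
[(0.71, [167.5, 296.0], 8906)]
[620.19  89.96 391.29] [ 3.14 -0.    1.26]
W (array([636.39,  88.98, 152.  ,   1.27]), np.float64(0.03961194380405681))
W (array([636.39,  88.98, 152.  ,   1.27]), np.float64(0.03961194380405681))
W+S (array([636.46,  89.35, 152.54,   1.27]), np.float64(0.23128660678409063))
```

View pics/w1.png

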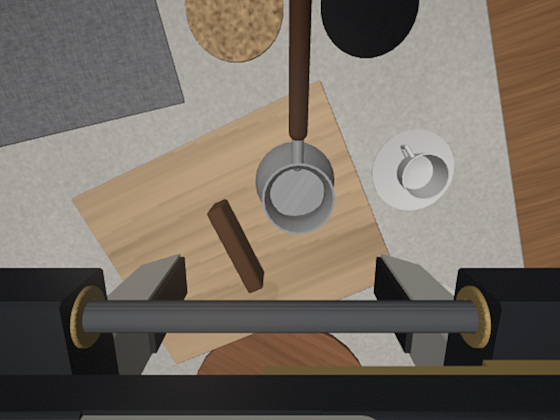

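View pics/triv.png

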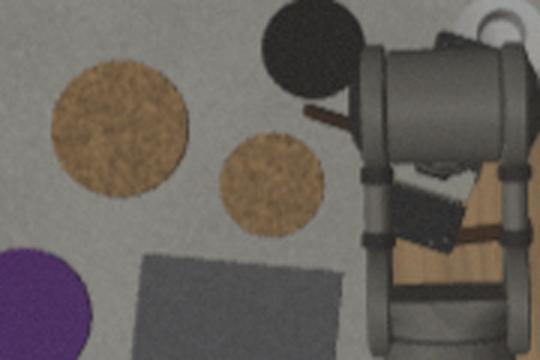

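Wrist view: cezve rim at about (190,297), handle pointing up; the small cork in the crop (185,272) is clearly smaller than the large one. Its position and yaw agree with the model fits, so I descend to the neck.

>>> {"method": "play_rows", "body": {"rows": [[[0.54,-0.03,0],[0,0,0]],[[0,0,-1],[0,0,0]],[[0,0,-1],[0,0,0]],[[0,0,-1],[0,0,0]],[[0,0,-0.9],[0,0,0]],[[0,0,-0.9],[0,0,0]],[[0,0,-0.85],[0,0,0]],[[0,0,0],[0,0,0]],[[0,0,0],[0,0,0]]], "hand": 1}}

```text
time: 6.9
tool_pos: [637.2, 89.7, 222.6]
tcp_rot: [3.14, -0.001, 1.257]
contact_force: [-0.6, 0.3, 0.3]
grip_width: 92.1
finger_force: 0.0
```

>>> {"method": "play_rows", "body": {"rows": [[[0,0,0],[0,0,0]],[[0,0,0],[0,0,0]],[[0,0,0],[0,0,0]],[[0,0,0],[0,0,0]],[[0,0,0],[0,0,0]],[[0,0,0],[0,0,0]]], "hand": -1}}

```text
time: 7.65
tool_pos: [636.6, 89.9, 221.3]
tcp_rot: [-3.142, 0.0, 1.258]
contact_force: [-0.9, 0.7, 1.1]
grip_width: 53.5
finger_force: 30.0
```

>>> {"method": "play_rows", "body": {"rows": [[[0,0,0.5],[0,0,0]],[[0,0,1],[0,0,0]],[[-0.04,0.5,0],[0,0,0]],[[-0.04,0.9,0],[0,0,0]],[[-0.04,0.9,0],[0,0,0]],[[-0.04,0.9,0],[0,0,0]],[[-0.04,0.9,0],[0,0,0]],[[-0.04,0.9,0],[0,0,0]],[[-0.04,0.9,0],[0,0,0]],[[-0.02,0.8,0],[0,0,0]],[[0,0.47,0],[0,0,0]],[[0,0,0],[0,0,0]]]}}

```text
time: 9.15
tool_pos: [627.4, 305.9, 265.7]
tcp_rot: [-3.141, 0.0, 1.259]
contact_force: [-0.0, -0.7, -2.5]
grip_width: 53.3
finger_force: 30.0
```

>>> {"method": "play_rows", "body": {"rows": [[[0,0,-1],[0,0,0]],[[0,0,-1],[0,0,0]],[[0,0,-1],[0,0,0]],[[0,0,-1],[0,0,0]],[[0,0,-1],[0,0,0]],[[0,0,-0.8],[0,0,0]],[[0,0,-0.35],[0,0,0]],[[0,0,0],[0,0,0]],[[0,0,0],[0,0,0]]]}}

```text
time: 10.28
tool_pos: [628.5, 305.0, 83.2]
tcp_rot: [3.14, -0.001, 1.257]
contact_force: [-0.9, -0.4, -1.9]
grip_width: 53.4
finger_force: 30.0
```

>>> {"method": "play_rows", "body": {"rows": [[[0,0,-0.1],[0,0,0]],[[0,0,-0.05],[0,0,0]],[[0,0,-0.03],[0,0,0]],[[0,0,0],[0,0,0]],[[0,0,0],[0,0,0]]]}}

```text
time: 10.9
tool_pos: [627.8, 305.1, 77.3]
tcp_rot: [3.141, -0.0, 1.258]
contact_force: [-2.6, -0.4, 6.5]
grip_width: 53.3
finger_force: 30.0
```

Contact. Release and lift.

>>> {"method": "play_rows", "body": {"rows": [[[0,0,0],[0,0,0]],[[0,0,0],[0,0,0]],[[0,0,0],[0,0,0]],[[0,0,0],[0,0,0]],[[0,0,0],[0,0,0]],[[0,0,0],[0,0,0]]], "hand": 1}}

```text
time: 11.65
tool_pos: [627.7, 305.0, 76.3]
tcp_rot: [3.141, 0.0, 1.257]
contact_force: [-0.5, 0.4, -0.1]
grip_width: 92.0
finger_force: 0.0
```

>>> {"method": "play_rows", "body": {"rows": [[[0,0,0.5],[0,0,0]],[[0,0,1],[0,0,0]],[[0,0,1],[0,0,0]],[[0,0,1],[0,0,0]],[[0,0,1],[0,0,0]],[[0,0,1],[0,0,0]],[[0,0,1],[0,0,0]],[[0,0,1],[0,0,0]],[[0,0,1],[0,0,0]],[[0,0,1],[0,0,0]],[[0,0,0.5],[0,0,0]]]}}

```text
time: 13.02
tool_pos: [627.6, 305.0, 380.0]
tcp_rot: [3.138, -0.003, 1.257]
contact_force: [0.1, 0.2, 0.3]
grip_width: 91.8
finger_force: 0.0
```

>>> {"method": "play_rows", "body": {"rows": [[[-0.21,-0.92,0],[0,0,0.27]],[[-0.21,-0.92,0],[0,0,0.27]],[[-0.21,-0.92,0],[0,0,0.27]],[[-0.21,-0.92,0],[0,0,0.27]],[[-0.21,-0.92,0],[0,0,0.27]],[[-0.21,-0.92,0],[0,0,0.27]],[[-0.21,-0.92,0],[0,0,0.27]],[[-0.21,-0.92,0],[0,0,0.27]],[[-0.21,-0.92,0],[0,0,0.27]],[[-0.21,-0.92,0],[0,0,0.27]],[[-0.21,-0.92,0],[0,0,0.27]],[[0,0,0],[0,0,0]]]}}

```text
time: 14.52
tool_pos: [558.0, -0.1, 377.7]
tcp_rot: [3.14, 0.001, 1.67]
contact_force: [0.8, -0.3, -0.8]
grip_width: 92.0
finger_force: 0.0
```

Run:
```python
from h import *
np.set_printoptions(precision=3,suppress=True)
W=cam('wrist'); save(W,'w2.png'); S=cam('scene');T=cam('top')
print(get_obs()['tool_pos'],get_obs()['tcp_rot'])
# grip block by colour in wrist: dark red-brown
i=W['img'].astype(int); L=[560,36,140]
k=trace('lid','wrist'); print([(d['p'],d['at'],int(d['mask'].sum())) for d in k])
b=(i.sum(2)<230)&(i[:,:,0]>i[:,:,2]+20); b[255:]=0
n,lab,st,ct=cv2.connectedComponentsWithStats(b.astype(np.uint8)); 
for j in range(1,n):
  if st[j,4]>200: 
    print(st[j],ct[j], onz(W,ct[j][::-1],185))
if k: print('lid W',fit('lid',[(W,k[0]['mask'])],[557,44,140,.11],fixz=140))
ms=near('cezve',S,[628,305,40],40); mt=near('cezve',T,[628,305,40],40)
V=[(c,m) for c,m in((S,ms),(T,mt)) if m is not None]
print('cezve',fit('cezve',V,[628,305,8,1.26]))
m=near('lid',S,[557,44,150],60)
if m is not None: print('lid S',fit('lid',[(S,m)],[557,44,140,.11]))
```

```text
[558.425   2.033 377.017] [ 3.14  -0.     1.672]
[(0.81, [131.9, 282.1], 70198)]
[ 272   91   20  109 2018] [282.207 144.171] [555.93   45.471 185.   ]
lid W (array([556.009,  41.781, 140.   ,   0.111]), np.float64(0.01718044802262288))
cezve (array([630.109, 305.79 ,  13.063,   1.268]), np.float64(0.27410403016967555))
lid S (array([556.685,  43.29 , 142.821,   0.114]), np.float64(0.021763053079878043))
```

View pics/w2.png

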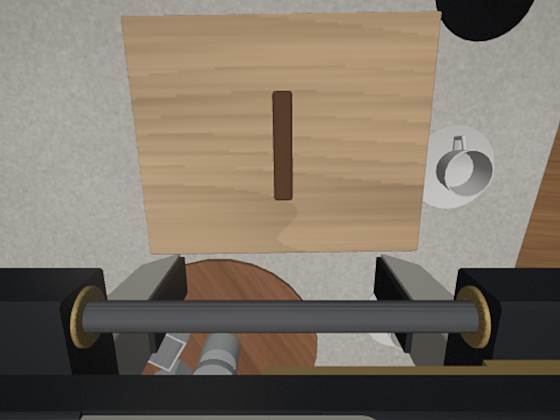

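Lid grip at (144,282); lid at (556.3, 42.5), yaw 0.111, height 140 confirmed by the scene fit (142.8). Cezve stands on the trivet. Grasping the grip.

>>> {"method": "play_rows", "body": {"rows": [[[-0.07,0.65,0],[0,0,0.07]],[[0,0.7,0],[0,0,0]],[[0,0,-1],[0,0,0]],[[0,0,-1],[0,0,0]],[[0,0,-1],[0,0,0]],[[0,0,-1],[0,0,0]],[[0,0,-1],[0,0,0]],[[0,0,-1],[0,0,0]],[[0,0,-0.6],[0,0,0]],[[0,0,-0.25],[0,0,0]],[[0,0,0],[0,0,0]],[[0,0,0],[0,0,0]]]}}

```text
time: 16.38
tool_pos: [556.8, 42.2, 171.8]
tcp_rot: [3.14, 0.0, 1.682]
contact_force: [0.9, -0.6, -1.1]
grip_width: 91.6
finger_force: 0.0
```

>>> {"method": "play_rows", "body": {"rows": [[[0,0,0],[0,0,0]],[[0,0,0],[0,0,0]],[[0,0,0],[0,0,0]],[[0,0,0],[0,0,0]],[[0,0,0],[0,0,0]],[[0,0,0],[0,0,0]],[[0,0,0],[0,0,0]],[[0,0,0],[0,0,0]]], "hand": -1}}

```text
time: 17.38
tool_pos: [556.3, 41.9, 170.8]
tcp_rot: [3.142, 0.0, 1.682]
contact_force: [0.8, -0.4, -0.1]
grip_width: 17.8
finger_force: 30.0
```

>>> {"method": "play_rows", "body": {"rows": [[[0,0,0.4],[0,0,0]],[[0,0,0.8],[0,0,0]],[[0,0,0.9],[0,0,0]],[[0,0,0.9],[0,0,0]],[[-0.24,0.43,0],[0,0,0]],[[-0.48,0.87,0],[0,0,-0.15]],[[-0.48,0.87,0],[0,0,-0.15]],[[-0.48,0.87,0],[0,0,-0.15]],[[-0.48,0.87,0],[0,0,-0.15]],[[-0.48,0.87,0],[0,0,-0.15]],[[-0.48,0.87,0],[0,0,-0.15]],[[-0.48,0.87,0],[0,0,-0.15]]]}}

```text
time: 18.88
tool_pos: [446.2, 238.7, 259.4]
tcp_rot: [-3.139, 0.001, 1.535]
contact_force: [-0.1, 0.4, -4.1]
grip_width: 18.0
finger_force: 30.0
```

>>> {"method": "play_rows", "body": {"rows": [[[-0.48,0.87,0],[0,0,-0.15]],[[-0.48,0.87,0],[0,0,-0.15]],[[-0.48,0.87,0],[0,0,-0.15]],[[-0.48,0.87,0],[0,0,0]],[[-0.24,0.43,0],[0,0,0]],[[0,0,0],[0,0,0]],[[0,0,0],[0,0,0]]]}}

```text
time: 19.75
tool_pos: [383.7, 354.1, 260.5]
tcp_rot: [-3.142, 0.001, 1.472]
contact_force: [0.6, -0.6, -3.6]
grip_width: 17.8
finger_force: 30.0
```

>>> {"method": "play_rows", "body": {"rows": [[[0,0,-0.7],[0,0,0]],[[0,0,-1],[0,0,0]],[[0,0,-1],[0,0,0]],[[0,0,-1],[0,0,0]],[[0,0,-1],[0,0,0]],[[0,0,-1],[0,0,0]],[[0,0,-0.9],[0,0,0]],[[0,0,-0.6],[0,0,0]],[[0,0,-0.1],[0,0,0]],[[0,0,0],[0,0,0]],[[0,0,0],[0,0,0]]]}}

```text
time: 21.12
tool_pos: [384.2, 355.0, 42.8]
tcp_rot: [3.14, -0.001, 1.472]
contact_force: [-0.4, -0.6, -3.6]
grip_width: 17.9
finger_force: 30.0
```

>>> {"method": "play_rows", "body": {"rows": [[[0,0,-0.08],[0,0,0]],[[0,0,-0.06],[0,0,0]],[[0,0,-0.04],[0,0,0]],[[0,0,0],[0,0,0]],[[0,0,0],[0,0,0]]]}}

```text
time: 21.75
tool_pos: [383.5, 354.8, 36.4]
tcp_rot: [3.142, 0.0, 1.473]
contact_force: [-0.5, -0.0, -4.0]
grip_width: 17.8
finger_force: 30.0
```

>>> {"method": "play_rows", "body": {"rows": [[[0,0,-0.06],[0,0,0]],[[0,0,-0.03],[0,0,0]],[[0,0,0],[0,0,0]],[[0,0,0],[0,0,0]]]}}

```text
time: 22.25
tool_pos: [383.6, 354.9, 34.8]
tcp_rot: [3.141, -0.001, 1.473]
contact_force: [-2.2, -2.0, 6.7]
grip_width: 18.0
finger_force: 30.0
```

>>> {"method": "play_rows", "body": {"rows": [[[0,0,0],[0,0,0]],[[0,0,0],[0,0,0]],[[0,0,0],[0,0,0]],[[0,0,0],[0,0,0]],[[0,0,0],[0,0,0]]], "hand": 1}}

```text
time: 22.88
tool_pos: [383.5, 354.8, 33.7]
tcp_rot: [3.142, 0.0, 1.473]
contact_force: [0.2, -0.1, -0.8]
grip_width: 63.3
finger_force: 0.0
```

>>> {"method": "play_rows", "body": {"rows": [[[0,0,0.5],[0,0,0]],[[0,0,1],[0,0,0]],[[0,0,1],[0,0,0]],[[0,0,1],[0,0,0]],[[0,0,1],[0,0,0]],[[0,0,1],[0,0,0]],[[0,0,1],[0,0,0]],[[0,0,1],[0,0,0]],[[0,0,1],[0,0,0]],[[0,0,1],[0,0,0]],[[0,0,1],[0,0,0]],[[0,0,0.5],[0,0,0]]]}}

```text
time: 24.38
tool_pos: [383.4, 354.7, 366.7]
tcp_rot: [3.139, -0.002, 1.473]
contact_force: [0.4, 0.9, -0.5]
grip_width: 91.6
finger_force: 0.0
```

>>> {"method": "play_rows", "body": {"rows": [[[0.115,-0.944,0],[0,0,-0.13]],[[0.115,-0.944,0],[0,0,-0.13]],[[0.115,-0.944,0],[0,0,-0.13]],[[0.115,-0.944,0],[0,0,-0.13]],[[0.115,-0.944,0],[0,0,-0.13]],[[0.115,-0.944,0],[0,0,-0.13]],[[0.115,-0.944,0],[0,0,-0.13]],[[0.115,-0.944,0],[0,0,-0.13]],[[0.115,-0.944,0],[0,0,-0.13]],[[0.115,-0.944,0],[0,0,-0.13]],[[0.115,-0.944,0],[0,0,-0.13]],[[0.115,-0.944,0],[0,0,-0.13]]]}}

```text
time: 25.88
tool_pos: [424.4, 14.1, 364.8]
tcp_rot: [3.14, -0.0, 1.254]
contact_force: [0.5, 0.3, -0.1]
grip_width: 91.7
finger_force: 0.0
```

>>> {"method": "play_rows", "body": {"rows": [[[0.115,-0.944,0],[0,0,-0.13]],[[0.115,-0.944,0],[0,0,-0.13]],[[0.115,-0.944,0],[0,0,-0.13]],[[0.115,-0.944,0],[0,0,-0.13]],[[0.115,-0.944,0],[0,0,-0.13]],[[0.115,-0.944,0],[0,0,-0.13]],[[0.115,-0.944,0],[0,0,-0.13]],[[0.115,-0.944,0],[0,0,-0.13]],[[0.115,-0.944,0],[0,0,-0.13]],[[0.115,-0.944,0],[0,0,-0.13]],[[0.115,-0.944,0],[0,0,-0.13]],[[0.115,-0.944,0],[0,0,-0.13]]]}}

```text
time: 27.38
tool_pos: [466.0, -325.5, 364.9]
tcp_rot: [3.141, 0.0, 1.036]
contact_force: [0.3, -0.1, 0.6]
grip_width: 91.7
finger_force: 0.0
```

>>> {"method": "play_rows", "body": {"rows": [[[0.115,-0.944,0],[0,0,-0.13]],[[0,0,0],[0,0,0]],[[0,0,0],[0,0,0]]]}}

```text
time: 27.75
tool_pos: [469.5, -352.6, 364.4]
tcp_rot: [3.141, -0.0, 1.019]
contact_force: [-0.6, -0.2, -0.4]
grip_width: 91.7
finger_force: 0.0
```

Run:
```python
from h import *
np.set_printoptions(precision=3,suppress=True)
W=cam('wrist'); save(W,'w3.png'); S=cam('scene');T=cam('top'); save(S,'s2.png',s=1.4)
MODEL['box']=[boxpts(280,220,0,140)]
print(get_obs()['tool_pos'],get_obs()['tcp_rot'])
for q in('tin0','sugar_jar'):
  for d in trace(q,'wrist'):
    p=onz(W,d['at'],70); r=min((fit(q,[(W,d['mask'])],[p[0],p[1],28,a],fixz=28,fixyaw=q!='tin0') for a in ((-.5,.2,.6) if q=='tin0' else (0,))),key=lambda r:r[1]) if d['p']>.2 else None
    print(q,round(d['p'],2),d['at'],int(d['mask'].sum()),r)
for q,p in(('lid',[383,355,8]),('box',[556,42,80])):
  V=[(c,near(q,c,p,60)) for c in(S,T)]; V=[v for v in V if v[1] is not None]
  if V: print(q,[v[0]['name'] for v in V],fit(q,V,p[:2]+[0,-.1 if q=='lid' else .11],fixz=0 if q=='box' else None))
```

```text
[ 469.756 -352.32   364.426] [3.141 0.    1.02 ]
tin0 0.84 [123.8, 193.8] 3058 (array([ 418.775, -251.369,   28.   ,   -0.425]), np.float64(0.01757793216858702))
tin0 0.76 [207.0, 254.4] 2600 (array([ 422.672, -366.504,   28.   ,   -0.891]), np.float64(0.02327843676412412))
tin0 0.75 [177.9, 333.5] 2781 (array([ 523.833, -392.198,   28.   ,   -1.072]), np.float64(0.020805420651471118))
sugar_jar 0.93 [125.0, 270.1] 2750 (array([ 493.871, -298.012,   28.   ,    0.   ]), np.float64(0.09467170355837974))
lid ['scene', 'top'] (array([386.472, 357.211,   5.865,  -0.104]), np.float64(0.05355665041722481))
box ['scene', 'top'] (array([554.841,  43.847,   0.   ,   0.13 ]), np.float64(0.0680687250941969))
```

View pics/w3.png

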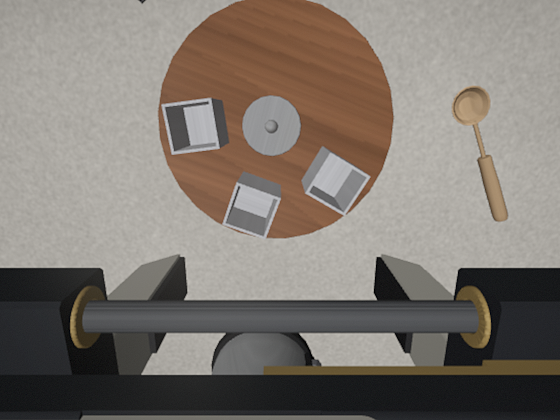

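View pics/s2.png

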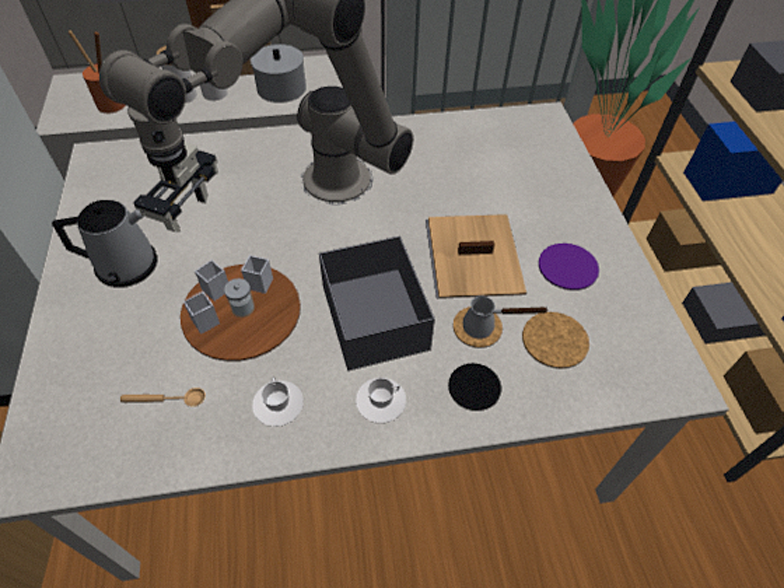

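The scene picture shows the lid flat on the mat, the cezve on the small cork, the box open, and only three tins, all still on the turntable; in the wrist picture they're at (124,194), (207,254) and (178,334). I take the first, closing tangentially, away from the jar.

>>> {"method": "play_rows", "body": {"rows": [[[-0.15,0.3,0],[0,0,-0.9]],[[-0.15,0.3,0],[0,0,-0.95]],[[-0.15,0.3,0],[0,0,-0.95]],[[-0.15,0.3,0],[0,0,-0.95]],[[-0.15,0.3,0],[0,0,-0.95]],[[-0.15,0.3,0],[0,0,-0.95]],[[-0.15,0.3,0],[0,0,-0.95]],[[-0.15,0.3,0],[0,0,-0.95]],[[-0.15,0.3,0],[0,0,-0.95]],[[-0.15,0.3,0],[0,0,-0.95]],[[-0.2,0.37,0],[0,0,-0.9]],[[0,0,0],[0,0,0]]], "hand": 0.65}}

```text
time: 29.7
tool_pos: [418.6, -251.7, 364.1]
tcp_rot: [3.141, -0.001, -0.425]
contact_force: [0.1, -0.6, 0.8]
grip_width: 75.9
finger_force: 0.0
```

>>> {"method": "play_rows", "body": {"rows": [[[0,0,-1],[0,0,0]],[[0,0,-1],[0,0,0]],[[0,0,-1],[0,0,0]],[[0,0,-1],[0,0,0]],[[0,0,-1],[0,0,0]],[[0,0,-1],[0,0,0]],[[0,0,-1],[0,0,0]],[[0,0,-1],[0,0,0]],[[0,0,-0.8],[0,0,0]],[[0,0,-0.4],[0,0,0]],[[0,0,0],[0,0,0]]]}}

```text
time: 31.08
tool_pos: [418.7, -252.2, 87.3]
tcp_rot: [-3.141, 0.001, -0.425]
contact_force: [0.6, -0.7, 1.5]
grip_width: 75.6
finger_force: 0.0
```

>>> {"method": "play_rows", "body": {"rows": [[[0,0,0],[0,0,0]],[[0,0,0],[0,0,0]],[[0,0,0],[0,0,0]],[[0,0,0],[0,0,0]],[[0,0,0],[0,0,0]]], "hand": -1}}

```text
time: 31.7
tool_pos: [419.1, -252.3, 88.4]
tcp_rot: [3.141, -0.001, -0.426]
contact_force: [-0.2, 1.5, 6.1]
grip_width: 53.8
finger_force: 30.0
```

>>> {"method": "play_rows", "body": {"rows": [[[0,0,0.7],[0,0,0]],[[0,0,1],[0,0,0]],[[0,0,1],[0,0,0]],[[0,0,1],[0,0,0]],[[0,0,1],[0,0,0]],[[0,0,0.4],[0,0,0]],[[0.19,0.955,0],[0,0,0.38]],[[0.19,0.955,0],[0,0,0.38]],[[0.19,0.955,0],[0,0,0.38]],[[0.19,0.955,0],[0,0,0.38]],[[0.19,0.955,0],[0,0,0.38]],[[0.19,0.955,0],[0,0,0.38]]]}}

```text
time: 33.2
tool_pos: [452.6, -79.2, 239.8]
tcp_rot: [-3.141, 0.002, -0.106]
contact_force: [0.5, -0.1, -0.4]
grip_width: 53.8
finger_force: 30.0
```

>>> {"method": "play_rows", "body": {"rows": [[[0.19,0.955,0],[0,0,0.38]],[[0.19,0.955,0],[0,0,0.38]],[[0.19,0.955,0],[0,0,0.38]],[[0.19,0.955,0],[0,0,0.41]],[[0,0,0],[0,0,0]],[[0,0,-1],[0,0,0]],[[0,0,-1],[0,0,0]],[[0,0,-1],[0,0,0]],[[0,0,-1],[0,0,0]],[[0,0,-0.8],[0,0,0]],[[0,0,0],[0,0,0]],[[0,0,0],[0,0,0]]]}}

```text
time: 34.7
tool_pos: [476.1, 33.9, 97.3]
tcp_rot: [3.141, -0.001, 0.108]
contact_force: [-0.1, -1.4, -0.8]
grip_width: 53.5
finger_force: 30.0
```

>>> {"method": "play_rows", "body": {"rows": [[[0,0,0],[0,0,0]],[[0,0,0],[0,0,0]],[[0,0,0],[0,0,0]],[[0,0,1],[0,0,0]],[[0,0,1],[0,0,0]],[[0,0,1],[0,0,0]],[[0,0,1],[0,0,0]],[[0,0,1],[0,0,0]],[[0,0,1],[0,0,0]],[[0,0,1],[0,0,0]],[[0,0,1],[0,0,0]],[[0,0,1],[0,0,0]]], "hand": 0.65}}

```text
time: 36.2
tool_pos: [475.5, 34.4, 367.9]
tcp_rot: [3.141, -0.0, 0.108]
contact_force: [0.3, 0.8, 0.2]
grip_width: 75.8
finger_force: 0.0
```

>>> {"method": "play_rows", "body": {"rows": [[[-0.02,-0.99,0],[0,0,0.5]],[[-0.02,-0.99,0],[0,0,0.5]],[[-0.02,-0.99,0],[0,0,0.5]],[[-0.02,-0.99,0],[0,0,0.5]],[[-0.02,-0.99,0],[0,0,0.5]],[[-0.02,-0.99,0],[0,0,0.5]],[[-0.02,-0.99,0],[0,0,0.5]],[[-0.02,-0.99,0],[0,0,0.5]],[[-0.02,-0.99,0],[0,0,0.5]],[[-0.02,-0.99,0],[0,0,0.5]],[[-0.02,-0.99,0],[0,0,0.5]],[[-0.02,-0.99,0],[0,0,0.5]]]}}

```text
time: 37.7
tool_pos: [468.4, -322.9, 366.8]
tcp_rot: [3.141, -0.0, 0.948]
contact_force: [0.3, 0.7, 0.6]
grip_width: 75.9
finger_force: 0.0
```

>>> {"method": "play_rows", "body": {"rows": [[[-0.02,-0.99,0],[0,0,0.5]],[[0,0,0],[0,0,0]],[[0,0,0],[0,0,0]]]}}

```text
time: 38.08
tool_pos: [467.9, -351.2, 366.7]
tcp_rot: [-3.141, -0.0, 1.015]
contact_force: [0.1, -0.3, 0.5]
grip_width: 75.6
finger_force: 0.0
```

```bash
cat > tins.py <<'E'
from h import *
np.set_printoptions(precision=3,suppress=True)
W=cam('wrist'); S=cam('scene'); T=cam('top')
print(get_obs()['tool_pos'],get_obs()['tcp_rot'])
for q in('tin0','sugar_jar'):
  for d in trace(q,'wrist'):
    if d['p']<.2: continue
    p=onz(W,d['at'],70); r=min((fit(q,[(W,d['mask'])],[p[0],p[1],28,a],fixz=28,fixyaw=q!='tin0') for a in ((-.5,.2,.6) if q=='tin0' else (0,))),key=lambda r:r[1])
    print(q,round(d['p'],2),d['at'],int(d['mask'].sum()),r)
for c in(S,T): print(c['name'],[(round(d['p'],2),d['at'],onz(c,d['at'],40)[:2]) for d in spot_in('tin0',c['name'])])
E
python3 tins.py
```

```text
[ 468.148 -350.791  367.126] [ 3.141 -0.     1.017]
tin0 0.92 [176.4, 335.3] 2690 (array([ 525.348, -391.652,   28.   ,    0.498]), np.float64(0.01634568654049689))
tin0 0.84 [207.8, 259.6] 2513 (array([ 423.571, -367.838,   28.   ,    0.683]), np.float64(0.03790775876830617))
sugar_jar 0.94 [127.1, 271.9] 2765 (array([ 494.117, -298.061,   28.   ,    0.   ]), np.float64(0.07476739576718983))
scene [(0.84, [198.1, 151.0], array([ 388.58 , -375.066])), (0.67, [198.2, 261.7], array([449.949,  36.671])), (0.62, [222.9, 143.8], array([ 501.44 , -398.211])), (0.23, [285.3, 197.7], array([ 781.712, -217.958]))]
top [(0.79, [257.2, 416.0], array([ 431.694, -382.573])), (0.7, [231.9, 422.2], array([ 522.434, -406.806])), (0.51, [243.9, 300.7], array([479.084,  30.773]))]
```

>>> {"method": "play_rows", "body": {"rows": [[[-0.5,-0.18,0],[0,0,-0.8]],[[-0.5,-0.19,0],[0,0,-0.8]],[[-0.49,-0.19,0],[0,0,-0.79]],[[0,0,-1],[0,0,0]],[[0,0,-1],[0,0,0]],[[0,0,-1],[0,0,0]],[[0,0,-1],[0,0,0]],[[0,0,-1],[0,0,0]],[[0,0,-1],[0,0,0]],[[0,0,-1],[0,0,0]],[[0,0,0],[0,0,0]],[[0,0,0],[0,0,0]]]}}

```text
time: 39.92
tool_pos: [423.8, -369.0, 158.0]
tcp_rot: [3.14, -0.0, 0.682]
contact_force: [0.1, -0.5, 0.1]
grip_width: 75.7
finger_force: 0.0
```

>>> {"method": "play_rows", "body": {"rows": [[[0,0,-0.9],[0,0,0]],[[0,0,-0.9],[0,0,0]],[[0,0,-0.5],[0,0,0]],[[0,0,0],[0,0,0]]]}}

```text
time: 40.42
tool_pos: [423.3, -368.5, 87.8]
tcp_rot: [-3.141, 0.0, 0.682]
contact_force: [-0.3, -0.2, 1.0]
grip_width: 75.5
finger_force: 0.0
```

>>> {"method": "play_rows", "body": {"rows": [[[0,0,0],[0,0,0]],[[0,0,0],[0,0,0]],[[0,0,0],[0,0,0]],[[0,0,0],[0,0,0]],[[0,0,0],[0,0,0]]], "hand": -1}}

```text
time: 41.05
tool_pos: [423.6, -368.9, 88.5]
tcp_rot: [3.14, -0.0, 0.682]
contact_force: [-0.2, 0.3, 6.8]
grip_width: 53.7
finger_force: 29.9
```

>>> {"method": "play_rows", "body": {"rows": [[[0,0,0.7],[0,0,0]],[[0,0,1],[0,0,0]],[[0,0,1],[0,0,0]],[[0,0,1],[0,0,0]],[[0,0,1],[0,0,0]],[[0,0,0.4],[0,0,0]],[[0.315,0.98,0],[0,0,-0.29]],[[0.315,0.98,0],[0,0,-0.29]],[[0.315,0.98,0],[0,0,-0.29]],[[0.315,0.98,0],[0,0,-0.29]],[[0.315,0.98,0],[0,0,-0.29]],[[0.315,0.98,0],[0,0,-0.29]]]}}

```text
time: 42.55
tool_pos: [479.8, -190.9, 239.6]
tcp_rot: [-3.14, 0.001, 0.438]
contact_force: [0.1, -0.7, 0.3]
grip_width: 53.7
finger_force: 29.9
```

>>> {"method": "play_rows", "body": {"rows": [[[0.315,0.98,0],[0,0,-0.29]],[[0.315,0.98,0],[0,0,-0.29]],[[0.315,0.98,0],[0,0,-0.29]],[[0.315,0.98,0],[0,0,-0.29]],[[0.315,0.98,0],[0,0,-0.29]],[[0.315,0.98,0],[0,0,-0.29]],[[0.315,0.98,0],[0,0,-0.29]],[[0.315,0.98,0],[0,0,-0.29]],[[0,0,0],[0,0,0]],[[0,0,0],[0,0,0]]]}}

```text
time: 43.8
tool_pos: [555.1, 42.7, 239.9]
tcp_rot: [3.141, 0.002, 0.116]
contact_force: [0.5, -0.0, -1.1]
grip_width: 54.0
finger_force: 29.9
```

>>> {"method": "play_rows", "body": {"rows": [[[0,0,-0.7],[0,0,0]],[[0,0,-1],[0,0,0]],[[0,0,-1],[0,0,0]],[[0,0,-1],[0,0,0]],[[0,0,-1],[0,0,0]],[[0,0,-0.1],[0,0,0]],[[0,0,0],[0,0,0]],[[0,0,0],[0,0,0]]]}}

```text
time: 44.8
tool_pos: [556.4, 42.8, 98.1]
tcp_rot: [3.141, -0.002, 0.115]
contact_force: [0.1, -0.6, -1.6]
grip_width: 53.9
finger_force: 29.9
```

>>> {"method": "play_rows", "body": {"rows": [[[0,0,0],[0,0,0]],[[0,0,0],[0,0,0]],[[0,0,0],[0,0,0]],[[0,0,1],[0,0,0]],[[0,0,1],[0,0,0]],[[0,0,1],[0,0,0]],[[0,0,1],[0,0,0]],[[0,0,1],[0,0,0]],[[0,0,1],[0,0,0]],[[0,0,1],[0,0,0]],[[0,0,1],[0,0,0]],[[0,0,1],[0,0,0]]], "hand": 0.65}}

```text
time: 46.3
tool_pos: [555.4, 43.1, 367.8]
tcp_rot: [3.141, -0.0, 0.115]
contact_force: [-0.4, -0.3, -0.3]
grip_width: 75.9
finger_force: 0.0
```

>>> {"method": "play_rows", "body": {"rows": [[[-0.207,-0.938,0],[0,0,0.46]],[[-0.207,-0.938,0],[0,0,0.46]],[[-0.207,-0.938,0],[0,0,0.46]],[[-0.207,-0.938,0],[0,0,0.46]],[[-0.207,-0.938,0],[0,0,0.46]],[[-0.207,-0.938,0],[0,0,0.46]],[[-0.207,-0.938,0],[0,0,0.46]],[[-0.207,-0.938,0],[0,0,0.46]],[[-0.207,-0.938,0],[0,0,0.46]],[[-0.207,-0.938,0],[0,0,0.46]],[[-0.207,-0.938,0],[0,0,0.46]],[[-0.207,-0.938,0],[0,0,0.46]]]}}

```text
time: 47.8
tool_pos: [480.7, -295.4, 366.8]
tcp_rot: [3.142, -0.0, 0.888]
contact_force: [0.5, 0.0, -0.5]
grip_width: 75.7
finger_force: 0.0
```

>>> {"method": "play_rows", "body": {"rows": [[[-0.207,-0.938,0],[0,0,0.46]],[[-0.207,-0.938,0],[0,0,0.46]],[[0,0,0],[0,0,0]],[[0,0,0],[0,0,0]]]}}

```text
time: 48.3
tool_pos: [468.7, -350.4, 366.7]
tcp_rot: [-3.141, -0.0, 1.014]
contact_force: [0.0, -0.1, -0.8]
grip_width: 75.6
finger_force: 0.0
```

```bash
python3 tins.py
```

```text
[ 468.932 -349.969  367.   ] [ 3.141 -0.     1.015]
tin0 0.89 [174.0, 336.8] 2735 (array([ 526.999, -391.036,   28.   ,   -1.045]), np.float64(0.022484094392959744))
sugar_jar 0.65 [127.6, 272.8] 2674 (array([ 494.086, -298.403,   28.   ,    0.   ]), np.float64(0.10833769253140772))
scene [(0.9, [227.1, 266.8], array([585.237,  37.026])), (0.74, [223.9, 141.8], array([ 504.885, -405.144])), (0.65, [201.0, 262.9], array([464.059,  39.333])), (0.18, [239.3, 336.1], array([673.606, 271.534]))]
top [(0.84, [209.7, 300.0], array([602.806,  32.956])), (0.7, [230.2, 420.2], array([ 528.555, -399.763])), (0.69, [243.1, 298.4], array([481.958,  39.056])), (0.37, [222.0, 294.6], array([558.149,  52.615])), (0.33, [199.1, 223.1], array([641.603, 312.608]))]
```

>>> {"method": "play_rows", "body": {"rows": [[[0.242,-0.171,0],[0,0,0.97]],[[0.242,-0.171,0],[0,0,0.97]],[[0.242,-0.171,0],[0,0,0.97]],[[0.242,-0.171,0],[0,0,0.97]],[[0.242,-0.171,0],[0,0,0.97]],[[0.242,-0.171,0],[0,0,0.97]],[[0.242,-0.171,0],[0,0,0.97]],[[0.242,-0.171,0],[0,0,0.96]],[[0,0,0],[0,0,0]],[[0,0,-1],[0,0,0]],[[0,0,-1],[0,0,0]],[[0,0,-1],[0,0,0]]]}}

```text
time: 50.15
tool_pos: [526.4, -391.5, 276.1]
tcp_rot: [3.141, 0.0, 2.093]
contact_force: [-0.6, -0.8, 0.4]
grip_width: 75.8
finger_force: 0.0
```

>>> {"method": "play_rows", "body": {"rows": [[[0,0,-1],[0,0,0]],[[0,0,-1],[0,0,0]],[[0,0,-1],[0,0,0]],[[0,0,-1],[0,0,0]],[[0,0,-0.9],[0,0,0]],[[0,0,-0.9],[0,0,0]],[[0,0,-0.5],[0,0,0]],[[0,0,0],[0,0,0]]]}}

```text
time: 51.15
tool_pos: [526.3, -391.4, 87.0]
tcp_rot: [-3.141, -0.002, 2.095]
contact_force: [-0.5, -0.5, 0.5]
grip_width: 76.0
finger_force: 0.0
```

>>> {"method": "play_rows", "body": {"rows": [[[0,0,0],[0,0,0]],[[0,0,0],[0,0,0]],[[0,0,0],[0,0,0]],[[0,0,0],[0,0,0]],[[0,0,0],[0,0,0]]], "hand": -1}}

```text
time: 51.78
tool_pos: [527.1, -392.2, 88.7]
tcp_rot: [3.141, 0.002, 2.097]
contact_force: [-0.4, 0.2, 5.3]
grip_width: 53.9
finger_force: 30.0
```

Run:
```python
from h import *
T=cam('top'); S=cam('scene'); p=proj(T,[556,43,70]).astype(int)
a=T['img'][p[0]-60:p[0]+60,p[1]-65:p[1]+65]; p=proj(S,[556,43,70]).astype(int); b=S['img'][p[0]-60:p[0]+60,p[1]-65:p[1]+65]
cv2.imwrite('pics/boxin.png',cv2.resize(np.hstack([a,b])[:,:,::-1],None,fx=3,fy=3,interpolation=cv2.INTER_CUBIC))
```

```text
(no output)
```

View pics/boxin.png

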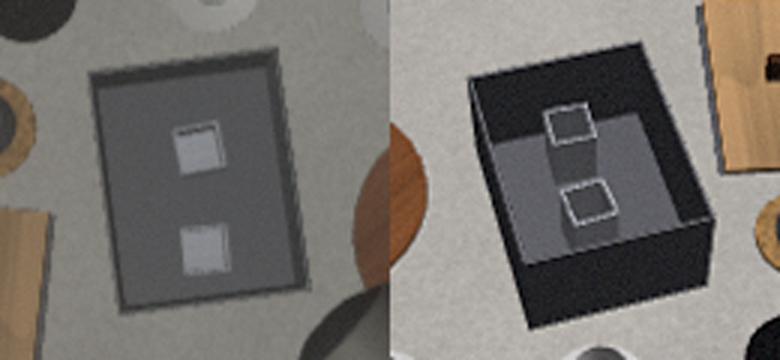

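The crop shows both tins upright in the box: the top view has them at about (148,200) and (250,205), spaced along the box's x. I'll put the third beside them at box y = +65.

>>> {"method": "play_rows", "body": {"rows": [[[0,0,0.7],[0,0,0]],[[0,0,1],[0,0,0]],[[0,0,1],[0,0,0]],[[0,0,1],[0,0,0]],[[0,0,1],[0,0,0]],[[0,0,0.4],[0,0,0]],[[0,0.976,0],[0,0,-0.175]],[[0,0.976,0],[0,0,-0.175]],[[0,0.976,0],[0,0,-0.175]],[[0,0.976,0],[0,0,-0.175]],[[0,0.976,0],[0,0,-0.175]],[[0,0.976,0],[0,0,-0.175]]]}}

```text
time: 53.38
tool_pos: [526.2, -215.1, 239.5]
tcp_rot: [-3.14, -0.002, 1.949]
contact_force: [-0.1, -0.8, -0.6]
grip_width: 53.9
finger_force: 30.0
```

>>> {"method": "play_rows", "body": {"rows": [[[0,0.976,0],[0,0,-0.175]],[[0,0.976,0],[0,0,-0.175]],[[0,0.976,0],[0,0,-0.175]],[[0,0.976,0],[0,0,-0.175]],[[0,0.976,0],[0,0,-0.175]],[[0,0.976,0],[0,0,-0.175]],[[0.02,0.976,0],[0,0,-0.175]],[[0.02,0.976,0],[0,0,-0.175]],[[0.02,0.976,0],[0,0,-0.175]],[[0.02,0.976,0],[0,0,-0.175]],[[0.02,0.976,0],[0,0,-0.175]],[[0,0,0],[0,0,0]]]}}

```text
time: 54.88
tool_pos: [529.1, 107.4, 239.7]
tcp_rot: [-3.14, -0.0, 1.684]
contact_force: [-0.2, -1.0, -1.0]
grip_width: 53.7
finger_force: 30.0
```

>>> {"method": "play_rows", "body": {"rows": [[[0,0,-0.7],[0,0,0]],[[0,0,-1],[0,0,0]],[[0,0,-1],[0,0,0]],[[0,0,-1],[0,0,0]],[[0,0,-1],[0,0,0]],[[0,0,-0.1],[0,0,0]],[[0,0,0],[0,0,0]],[[0,0,0],[0,0,0]]]}}

```text
time: 55.88
tool_pos: [530.5, 105.7, 98.0]
tcp_rot: [3.139, 0.0, 1.681]
contact_force: [-0.1, 0.1, -0.6]
grip_width: 53.6
finger_force: 30.0
```

>>> {"method": "play_rows", "body": {"rows": [[[0,0,0],[0,0,0]],[[0,0,0],[0,0,0]],[[0,0,0],[0,0,0]],[[0,0,1],[0,0,0]],[[0,0,1],[0,0,0]],[[0,0,1],[0,0,0]],[[0,0,1],[0,0,0]],[[0,0,1],[0,0,0]],[[0,0,1],[0,0,0]],[[0,0,1],[0,0,0]],[[0,0,1],[0,0,0]],[[0,0,1],[0,0,0]]], "hand": 0.65}}

```text
time: 57.38
tool_pos: [529.5, 105.8, 367.8]
tcp_rot: [3.141, 0.0, 1.681]
contact_force: [0.3, 0.5, -0.7]
grip_width: 75.4
finger_force: 0.0
```

>>> {"method": "play_rows", "body": {"rows": [[[0.22,-0.9,0],[0,0,0]],[[0.22,-0.9,0],[0,0,0]],[[0.22,-0.9,0],[0,0,0]],[[0.22,-0.9,0],[0,0,0]],[[0,0,0],[0,0,0]],[[0,0,0],[0,0,0]]], "hand": 1}}

```text
time: 58.12
tool_pos: [555.9, -1.7, 366.7]
tcp_rot: [3.142, -0.0, 1.681]
contact_force: [0.1, 0.7, 0.2]
grip_width: 92.1
finger_force: 0.0
```

Run:
```python
from h import *
np.set_printoptions(precision=3,suppress=True)
W=cam('wrist'); S=cam('scene');T=cam('top')
MODEL['box']=[boxpts(280,220,0,140)]
cv2.imwrite('pics/w4.png',cv2.resize(np.hstack([W['img'],S['img']])[:,:,::-1],(800,300),interpolation=cv2.INTER_AREA))
k=trace('box','wrist'); print([(d['p'],d['at'],int(d['mask'].sum())) for d in k])
V=[]
if k:
  m=k[0]['mask'].astype(np.uint8); h,_=cv2.findContours(m,0,2); f=np.zeros_like(m); cv2.fillPoly(f,[cv2.convexHull(max(h,key=cv2.contourArea))],1)
  s=sil(W,'box',[556.3,42.5,0,.111])
  print('W',fit('box',[(W,f)],[556,43,0,.11],fixz=0)); V=[(W,f)]
for q,p in(('lid',[383,355,8]),('tin0',[495,-302,70]),):
  V=[(c,near(q,c,p,40)) for c in(S,T)]; V=[v for v in V if v[1] is not None]
  if V and q=='lid': print(q,fit(q,V,p[:2]+[4,-.1]))
for c in(W,S,T): print(c['name'],[(round(d['p'],2),d['at'],onz(c,d['at'],40)[:2]) for d in spot_in('tin0',c['name'])])
```

```text
[(0.95, [128.6, 288.7], 52934), (0.46, [338.3, 241.6], 8380)]
W (array([554.237,  42.063,   0.   ,   0.133]), np.float64(0.005620901344370403))
lid (array([386.578, 356.673,   4.36 ,  -0.102]), np.float64(0.0746258909963939))
wrist [(0.69, [146.9, 318.0], array([601.708,  33.997])), (0.55, [139.5, 217.6], array([470.937,  29.053])), (0.55, [74.8, 270.5], array([531.144, 114.491]))]
scene [(0.82, [199.2, 262.8], array([455.375,  40.13 ])), (0.79, [213.3, 283.4], array([532.663, 106.194])), (0.77, [226.7, 267.1], array([583.653,  38.339]))]
top [(0.73, [230.9, 279.9], array([525.934, 105.805]))]
```

View pics/w4.png

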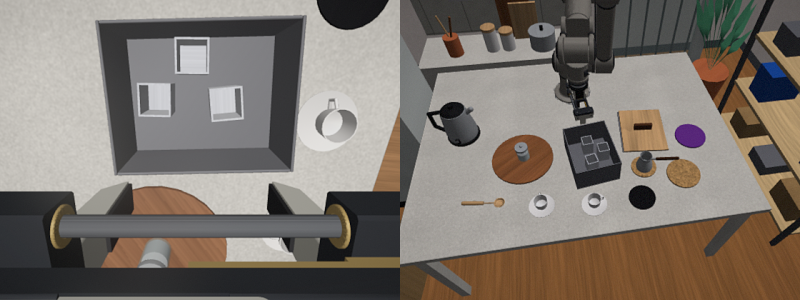

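All three tins are in the box (the wrist picture shows them around (55,190), (100,155) and (103,225)); the jar is on the turntable and the cezve on the trivet. Box pose from two fits: (554.4, 42.3), yaw 0.132. Fetching the lid.

>>> {"method": "play_rows", "body": {"rows": [[[-0.442,0.914,0],[0,0,-0.115]],[[-0.442,0.914,0],[0,0,-0.115]],[[-0.442,0.914,0],[0,0,-0.115]],[[-0.442,0.914,0],[0,0,-0.115]],[[-0.442,0.914,0],[0,0,-0.115]],[[-0.442,0.914,0],[0,0,-0.115]],[[-0.442,0.914,0],[0,0,-0.115]],[[-0.442,0.914,0],[0,0,-0.115]],[[-0.442,0.914,0],[0,0,-0.115]],[[-0.442,0.914,0],[0,0,-0.115]],[[-0.442,0.914,0],[0,0,-0.115]],[[-0.442,0.914,0],[0,0,-0.115]]]}}

```text
time: 60.18
tool_pos: [396.5, 327.7, 366.8]
tcp_rot: [3.141, -0.0, 1.488]
contact_force: [0.2, -0.8, 0.7]
grip_width: 91.6
finger_force: 0.0
```

>>> {"method": "play_rows", "body": {"rows": [[[-0.442,0.914,0],[0,0,-0.115]],[[0,0,-1],[0,0,0]],[[0,0,-1],[0,0,0]],[[0,0,-1],[0,0,0]],[[0,0,-1],[0,0,0]],[[0,0,-1],[0,0,0]],[[0,0,-1],[0,0,0]],[[0,0,-1],[0,0,0]],[[0,0,-1],[0,0,0]],[[0,0,0],[0,0,0]],[[0,0,0],[0,0,0]]]}}

```text
time: 61.55
tool_pos: [384.3, 354.7, 127.8]
tcp_rot: [3.14, -0.001, 1.472]
contact_force: [-0.0, -0.2, 0.6]
grip_width: 92.3
finger_force: 0.0
```

>>> {"method": "play_rows", "body": {"rows": [[[0,0,-1],[0,0,0]],[[0,0,-1],[0,0,0]],[[0,0,-0.75],[0,0,0]],[[0,0,-0.25],[0,0,0]],[[0,0,0],[0,0,0]],[[0,0,0],[0,0,0]]]}}

```text
time: 62.3
tool_pos: [384.4, 354.8, 38.0]
tcp_rot: [3.14, -0.001, 1.473]
contact_force: [-0.3, -0.0, 0.7]
grip_width: 91.9
finger_force: 0.0
```

>>> {"method": "play_rows", "body": {"rows": [[[0,0,0],[0,0,0]],[[0,0,0],[0,0,0]],[[0,0,0],[0,0,0]],[[0,0,0],[0,0,0]],[[0,0,0],[0,0,0]],[[0,0,0],[0,0,0]],[[0,0,0],[0,0,0]]], "hand": -1}}

```text
time: 63.18
tool_pos: [383.7, 354.3, 36.7]
tcp_rot: [3.142, 0.0, 1.472]
contact_force: [-0.6, -0.2, 0.3]
grip_width: 26.2
finger_force: 0.0
```

>>> {"method": "play_rows", "body": {"rows": [[[0,0,0],[0,0,0]],[[0,0,0],[0,0,0]],[[0,0,0],[0,0,0]],[[0,0,0.3],[0,0,0]]]}}

```text
time: 63.68
tool_pos: [382.9, 353.7, 45.1]
tcp_rot: [-3.14, 0.002, 1.472]
contact_force: [-0.2, 1.1, -4.7]
grip_width: 17.7
finger_force: 30.0
```

>>> {"method": "play_rows", "body": {"rows": [[[0,0,0.6],[0,0,0]],[[0,0,1],[0,0,0]],[[0,0,1],[0,0,0]],[[0,0,1],[0,0,0]],[[0,0,1],[0,0,0]],[[0,0,1],[0,0,0]],[[0,0,1],[0,0,0]],[[0,0,0.6],[0,0,0]],[[0,0,0],[0,0,0]]]}}

```text
time: 64.8
tool_pos: [383.9, 354.5, 263.0]
tcp_rot: [3.14, -0.002, 1.473]
contact_force: [-0.6, 0.7, -5.0]
grip_width: 17.9
finger_force: 30.0
```

>>> {"method": "play_rows", "body": {"rows": [[[0.22,-0.4,0],[0,0,0]],[[0.438,-0.801,0],[0,0,0.15]],[[0.438,-0.801,0],[0,0,0.15]],[[0.438,-0.801,0],[0,0,0.15]],[[0.438,-0.801,0],[0,0,0.15]],[[0.438,-0.801,0],[0,0,0.15]],[[0.438,-0.801,0],[0,0,0.15]],[[0.438,-0.801,0],[0,0,0.15]],[[0.438,-0.801,0],[0,0,0.15]],[[0.438,-0.801,0],[0,0,0.15]],[[0.438,-0.801,0],[0,0,0.15]],[[0.438,-0.801,0],[0,0,0.15]]]}}

```text
time: 66.3
tool_pos: [534.6, 76.2, 260.3]
tcp_rot: [-3.139, -0.0, 1.703]
contact_force: [-0.0, 0.3, -2.9]
grip_width: 17.9
finger_force: 30.0
```

>>> {"method": "play_rows", "body": {"rows": [[[0.438,-0.801,0],[0,0,0]],[[0.218,-0.401,0],[0,0,0]],[[0,0,0],[0,0,0]],[[0,0,0],[0,0,0]],[[0,0,-0.6],[0,0,0]],[[0,0,-0.8],[0,0,0]],[[0,0,-0.8],[0,0,0]],[[0,0,-0.4],[0,0,0]],[[0,0,0],[0,0,0]],[[0,0,0],[0,0,0]]]}}

```text
time: 67.55
tool_pos: [555.1, 42.1, 184.8]
tcp_rot: [3.14, 0.0, 1.703]
contact_force: [0.8, -0.0, -3.4]
grip_width: 18.1
finger_force: 30.0
```

>>> {"method": "play_rows", "body": {"rows": [[[0,0,-0.15],[0,0,0]],[[0,0,-0.1],[0,0,0]],[[0,0,-0.08],[0,0,0]],[[0,0,-0.05],[0,0,0]],[[0,0,0],[0,0,0]],[[0,0,0],[0,0,0]]]}}

```text
time: 68.3
tool_pos: [554.5, 41.9, 172.7]
tcp_rot: [3.141, 0.0, 1.703]
contact_force: [-3.1, -1.4, 2.0]
grip_width: 18.0
finger_force: 30.0
```

>>> {"method": "play_rows", "body": {"rows": [[[0,0,-0.03],[0,0,0]],[[0,0,0],[0,0,0]],[[0,0,0],[0,0,0]]]}}

```text
time: 68.68
tool_pos: [554.5, 41.9, 172.7]
tcp_rot: [3.141, 0.0, 1.703]
contact_force: [-5.7, -0.9, 8.1]
grip_width: 17.8
finger_force: 30.0
```

>>> {"method": "play_rows", "body": {"rows": [[[0,0,0],[0,0,0]],[[0,0,0],[0,0,0]],[[0,0,0],[0,0,0]],[[0,0,0],[0,0,0]],[[0,0,0],[0,0,0]],[[0,0,0.5],[0,0,0]],[[0,0,1],[0,0,0]],[[0,0,1],[0,0,0]],[[0,0,1],[0,0,0]],[[0,0,1],[0,0,0]],[[0,0,1],[0,0,0]]], "hand": 1}}

```text
time: 70.05
tool_pos: [554.4, 41.9, 338.7]
tcp_rot: [3.14, 0.0, 1.703]
contact_force: [0.4, -0.3, -0.4]
grip_width: 91.6
finger_force: 0.0
```

>>> {"method": "play_rows", "body": {"rows": [[[0,-0.7,1],[0,0,0]],[[0,-0.7,0.2],[0,0,0]],[[0,0,0],[0,0,0]],[[0,0,0],[0,0,0]]]}}

```text
time: 70.55
tool_pos: [554.3, 0.4, 372.4]
tcp_rot: [-3.141, -0.001, 1.703]
contact_force: [-0.5, 1.1, 0.1]
grip_width: 91.9
finger_force: 0.0
```

Run:
```python
from h import *
np.set_printoptions(precision=3,suppress=True)
W=cam('wrist'); S=cam('scene');T=cam('top'); save(S,'s5.png',s=1.4)
MODEL['box']=[boxpts(280,220,0,140)]
for d in trace('lid','wrist')[:1]: print('lid W',fit('lid',[(W,d['mask'])],[554,42,140,.13],fixz=140))
m=near('lid',S,[554,42,150],60); print('lid S',fit('lid',[(S,m)],[554,42,140,.13]))
V=[(c,near('cezve',c,[628,305,40],40)) for c in(S,T)]; V=[v for v in V if v[1] is not None]
print('cezve',[v[0]['name'] for v in V],fit('cezve',V,[628,305,8,1.26]))
for c in(W,S,T): print(c['name'],[(round(d['p'],2),d['at']) for d in spot_in('tin0',c['name'])])
```

```text
lid W (array([554.315,  42.376, 140.   ,   0.131]), np.float64(0.01681923172473169))
lid S (array([538.912,  46.304, 119.712,   0.139]), np.float64(0.01636574148912635))
cezve ['scene', 'top'] (array([629.913, 304.487,  12.042,   1.259]), np.float64(0.3826718271223079))
wrist [(0.69, [346.1, 395.9])]
scene [(0.32, [183.2, 339.9])]
top []
```

View pics/s5.png

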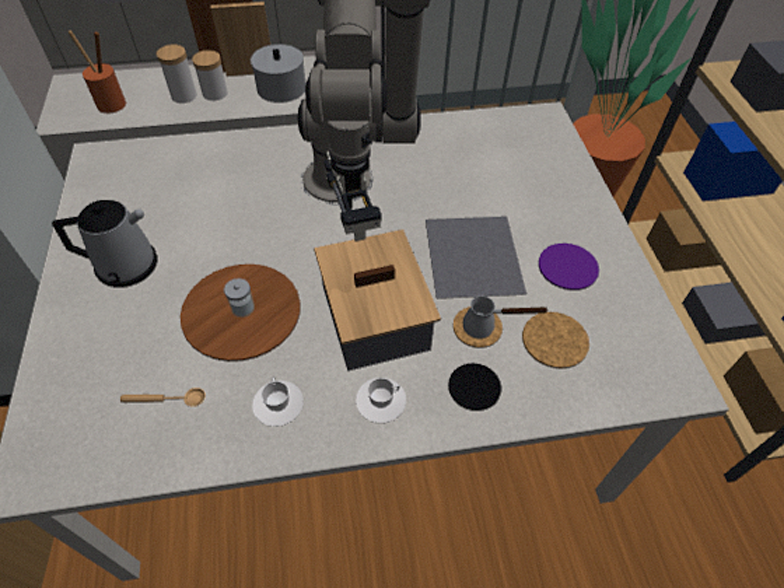

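The lid covers the box squarely (wrist fit (554.3, 42.4), yaw 0.131); the scene-only fit is off because the hand hides part of the lid. No tins are outside, the jar is on the turntable and the cezve on the trivet, so I hand in.

```bash
python3 -c "
from plant import bot; print(bot.close_job())"
```

```text
the job is handed in; nothing more can be done
None
```

The job is handed in, though no verdict came back: the last pictures show the cezve upright on the small cork trivet, all three tins in the box under its squarely placed lid, the sugar jar on the turntable, and the cups and saucers where they were.

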